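Lay out the fixings row on the store shelf

ROBOT

A 7-joint arm with a two-finger parallel gripper is mounted at the origin on the work surface. World frame = base frame: x ahead of the robot, y to its left, z up, the work surface at z = 0. Lengths are in m, angles in degrees, forces in N, time in s.
With the tool pointing down it reaches from about 0.4 to 0.85 m from the base axis. Payload 4.4 kg.
Tool frame: the origin (TCP) lies between the finger pads; the fingertips stand 19 mm ahead of it and the grasp point (between the pads) is the TCP; z points along the fingers, y is the direction in which the jaws open and shut (so a half turn about z gives the same grasp; the last joint's range is limited). The gripper opens to 94 mm and grips with 3 to 60 N. Pads are 16 mm wide; open, the fingers measure 119 mm over their backs; the gripper's body (75 mm by 177 mm) begins 78 mm behind the grasp point.
Start: joints at [60.802, 36.005, 2.206, 86.941, -1.547, 57.084, -1.146], TCP at [0.279, -0.587, 0.224] pointing down, gripper open.
Joint ranges: [-175.42, 175.42], [-21.48, 121.26], [-71.46, 75.88], [10.55, 141.38], [-63.04, 243.04], [13.31, 113.54], [-168.57, 168.57]. Speed limits (degrees/s): [147.25, 147.25, 180, 180, 180, 180, 180].

INTERFACE

Orientations are given as [roll, pitch, yaw] about the fixed x, y, z axes, in that order (R = Rz(yaw) Ry(pitch) Rx(roll)).
In Python, from plant import * gives the robot as it stands. The module is installed in compiled form; this text tells all that it offers.
- The arm moves only by the tool move_arm, never from a script. Its argument "series" is a list of rows, each a list of 3 entries, a list of its own where there are three numbers: the turn, a rotation vector about the tool's x, y, z in rad, then the shift along the tool's x, y, z in cm, then the opening, from 0 (shut) to 1 (fully open). A call has 1 to 8 rows; each row shifts and turns the commanded pose from where the row before left it, along the tool's axes as they then stand; what a row does not reach is not made up. A row lasts 1/8 s, in which the tool goes at most 62.5 mm and 10.7 degrees, less where a joint would pass 70% of its speed; a pose out of reach is approached as far as the arm can. A call is refused whole if a number of a shift passes 6.25 or a number of a turn 0.188, either way. A call with a gripper value outside its range is refused whole. The fingers move at their own pace and stop on an object; "squeeze" is the grip in N (left out, the last holds). Time passes only in rows, so rows that do not move let the fingers close. It gives the time, the measured TCP pose, the force and the opening at its end, in the units of the state.
- read_state(): the state, without advancing time (a new reading comes with each control period).
- capture(name): name is "side" or "top" or "wrist"; returns the picture (384x512x3 uint8, red, green, blue); there is no depth.
- camera_params(name): a dict with "mtx" (3x3 intrinsics, pixels), "R" (3x3) and "t" (3): a world point X has camera coordinates R X + t. Camera axes: x right, y down, z forward; pixel columns grow to the right and rows downward; lengths in m; the calibration is good to about 2 mm. A picture is of the moment at which its call begins: read the wrist's pose just before it. camera_params takes no time and is no camera call; for the wrist camera it gives the pose at the moment of the call.
- close_job(): hands the job in, once; it reports no verdict.
The state is a dict: "clock": time; "joint_positions": joint angles; "joint_velocities": joint speeds; "effort": joint torques, N m; "tool_pos": TCP position; "eef_rot": TCP orientation; "contact_force": force on the tool from outside, world axes, zero at the start; "ft_torque": the same for the moment, N m; "finger_gap": finger opening in m.
Only numpy, scipy, OpenCV 4.12 (cv2) and the standard library are available. Lean on these libraries where they do the work, as an engineer would, in place of code of your own. Each camera call takes 0.05 s, during which the arm holds its last target.

TASK

Leave the one round tin that fits down inside the pipe socket (try them in turn if need be) standing on the socket's floor, and stand the oil bottle midway between socket and big carton. Stand the widest tin in line with these on the socket's other side, about 10 cm from it centre to centre, with the remaining tin squarely on top. All four end upright and let go; do not shift the black case, the wrench or the small flat packet.

Things in the scene. Friction and masses are not known exactly. Their poses are not given: they have to be found in the camera images.
- tin_slim: Loose round closed bare-metal tin, 40 mm diameter, 70 mm tall, about 0.14 kg; the slimmest of the three tins, the only one that enters the pipe socket. Origin at the centre of its underside, z up along its axis.
- tin_mid: Loose round closed bare-metal tin, 50 mm diameter, 70 mm tall, about 0.20 kg; a little too wide for the pipe socket. Origin at the centre of its underside, z up.
- tin_wide: Loose round closed bare-metal tin with a flat top, 62 mm diameter, 70 mm tall, about 0.30 kg; the widest tin. Origin at the centre of its underside, z up.
- oiler: Loose white plastic oil bottle, about 0.16 kg: straight round body 44 mm diameter up to 80 mm height, then a cone to a thin spout, 110 mm tall in all. Origin at the centre of its underside, z up.
- socket: Fixed dark steel pipe socket, a short round open-topped cup: 28 mm tall, bore 47 mm, floor 4 mm thick, outside 55 mm; its mouth flares over the top 10 mm to 56 mm inside, 64 mm outside. Origin at the centre of its underside, z up; its y axis, one way or the other, runs along the row towards the carton.
- carton: Fixed full cardboard carton, 100 mm (its x) by 70 mm (its y, roughly along the row) and 60 mm tall, with a pale strip of tape across its top; its centre lies 200 to 220 mm from the socket's. Origin at the centre of its underside, z up.
- case: Bystander: closed flat black plastic case, 150 x 70 x 30 mm, near the left end of the work. Origin at the centre of its underside.
- wrench: Bystander: steel wrench lying flat, near the right end of the work. Origin on its underside near the middle.
- packet: Bystander: small flat cardboard packet, 60 x 100 x 30 mm, lying beyond the row. Origin at the centre of its underside.

How it is judged:
By the outcome, as a careful person would: the job done as asked, in the order asked, and still so for the second after the job is handed in, with the robot touching nothing.
It also fails if it takes over 120 s, if anything falls off the work surface, if the arm or the gripper's body presses on something with over 40 N, if the wrist force passes 120 N, or if a joint passes its speed limit or range.

## Working session

There is one attempt and no reset: what is moved stays moved. The work goes in short steps, Python scripts to look and compute and a tool call to move; the robot and the scene stay as the last step left them, time stands still between calls to the robot, and variables do not carry over. Pictures are saved under pics/ and viewed, and the job is handed in when it is done.

Besides the shell and the picture viewer there is one more tool, called as name(argument=value, ...), one argument or row to a line, values as JSON. move_arm: Moves the arm, as the interface text tells. Its arguments: {"type":"object","properties":{"series":{"type":"array"},"squeeze":{"type":"number"}},"required":["series"]}

```bash
mkdir -p pics; ls; python3 - <<'E'
from plant import *
import cv2
print(read_state())
for n in ["side","top","wrist"]:
    p=camera_params(n); print(n,p)
    im=capture(n); cv2.imwrite(f"pics/{n}0.png",im[:,:,::-1])
E
```

```text
pics
{'clock': 0.0, 'joint_positions': array([60.80201326, 36.0573181 ,  2.19974095, 86.99510948, -1.5464134 ,
       57.08500749, -1.14528595]), 'joint_velocities': array([-0.04839066, -0.03124062,  0.02040984,  0.0136563 ,  0.00426525,
       -0.02988492, -0.12999825]), 'effort': array([ 2.76204378e-05, -5.49737191e+01,  1.14338927e+00, -1.86635900e+01,
       -5.22063766e-02,  2.36390327e-02,  1.80682482e-04]), 'tool_pos': array([ 0.27887145, -0.58643512,  0.22357625]), 'eef_rot': array([-1.79892150e+02,  1.53488318e-04,  2.54311698e+01]), 'contact_force': array([-0.27960222, -0.1066892 ,  0.75753564]), 'ft_torque': array([-0.02348462, -0.02714753, -0.04130782]), 'finger_gap': 0.09389314420715611}
side {'mtx': array([[496.93226485,   0.        , 257.29663892],
       [  0.        , 496.93226485, 188.37171453],
       [  0.        ,   0.        ,   1.        ]]), 'R': array([[-0.8151213 , -0.57885379, -0.02248455],
       [-0.28786073,  0.43842717, -0.85142106],
       [ 0.50270615, -0.68753902, -0.5240006 ]]), 't': array([0.49281712, 0.19612753, 1.25076035])}
top {'mtx': array([[423.09584608,   0.        , 258.10306115],
       [  0.        , 423.09584608, 187.3359367 ],
       [  0.        ,   0.        ,   1.        ]]), 'R': array([[-0.02232936, -0.99934631, -0.02843138],
       [-0.98062448,  0.0274294 , -0.19396715],
       [ 0.19462021,  0.02354935, -0.98059594]]), 't': array([0.02248385, 0.59688768, 1.10965946])}
wrist {'mtx': array([[328.21656534,   0.        , 256.74836398],
       [  0.        , 328.21656534, 190.2427316 ],
       [  0.        ,   0.        ,   1.        ]]), 'R': array([[ 0.4308394 , -0.90242807, -0.00099707],
       [-0.87089743, -0.41607497,  0.2615708 ],
       [-0.23646369, -0.11182666, -0.96518378]]), 't': array([-0.64969355, -0.02965024,  0.39045089])}
```

View pics/side0.png

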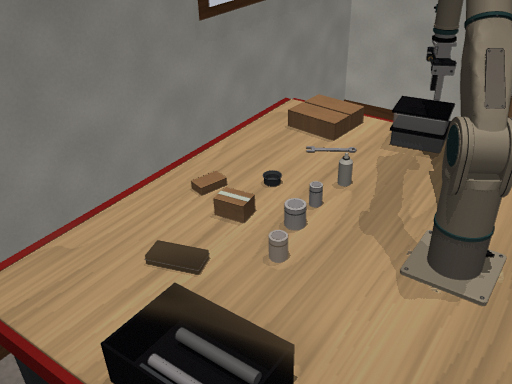

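View pics/top0.png

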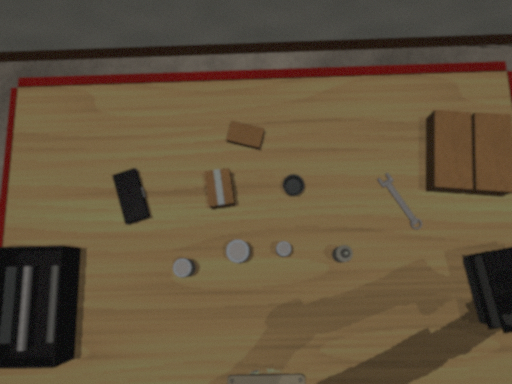

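View pics/wrist0.png

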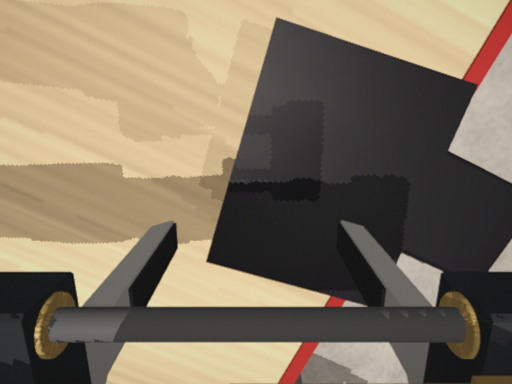

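```bash
python3 - <<'E'
import cv2
a=cv2.imread("pics/top0.png")[155:285,160:370]; cv2.imwrite("pics/top0c.png",cv2.resize(a,None,fx=3.8,fy=3.8,interpolation=cv2.INTER_CUBIC))
a=cv2.imread("pics/side0.png")[145:270,190:370]; cv2.imwrite("pics/side0c.png",cv2.resize(a,None,fx=4.4,fy=4.4,interpolation=cv2.INTER_CUBIC))
E
```

```text
(no output)
```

View pics/top0c.png

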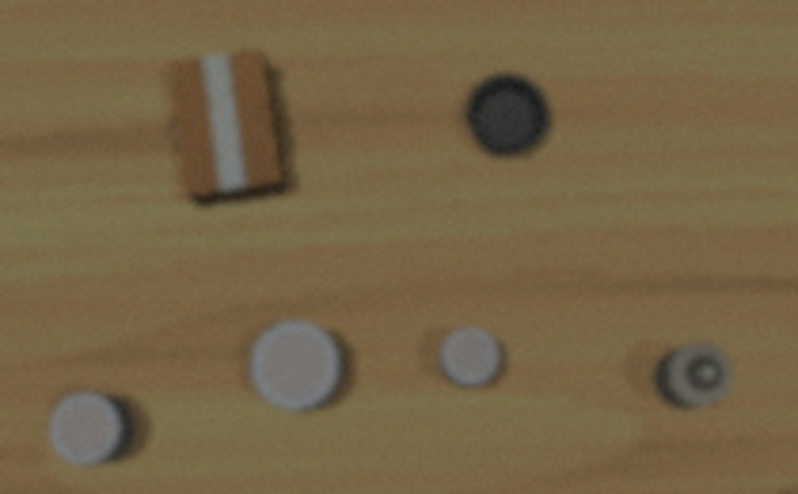

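View pics/side0c.png

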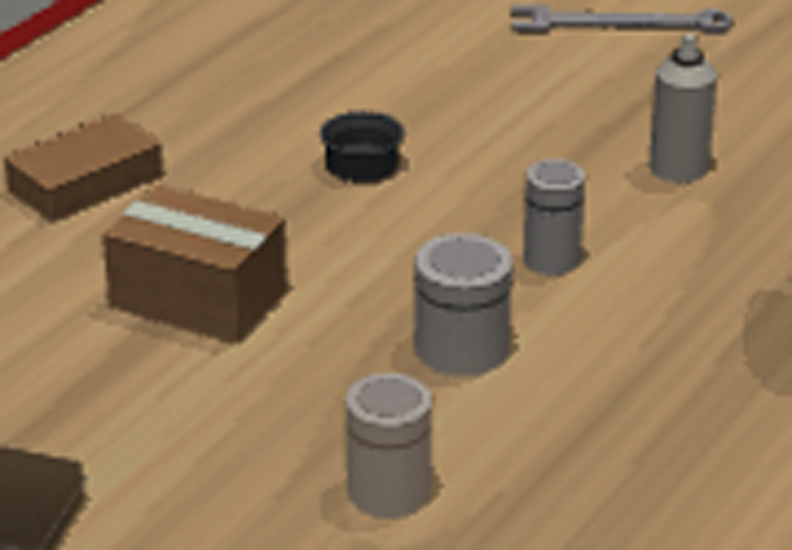

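```bash
cat > h.py <<'E'
import numpy as np
def px2w(p,uv,z):
    d=np.linalg.inv(p["mtx"])@np.array([uv[0],uv[1],1.])
    c=-p["R"].T@p["t"]; r=p["R"].T@d
    return (c+r*(z-c[2])/r[2])
E
python3 - <<'E'
from plant import *
from h import *
T=camera_params("top");S=camera_params("side")
t=dict(socket=(508,114,.028),wide=(297,364,.07),slim=(472,357,.07),mid=(88,429,.07),oil=(706,371,.11),c1=(172,62,.06),c2=(265,52,.06),c3=(286,184,.06),c4=(190,196,.06))
s=dict(socket=(362,134,.028),wide=(464,261,.07),slim=(555,174,.07),mid=(389,398,.07),oil=(688,42,.11),c1=(240,268,.06),c2=(287,217,.06),c3=(165,190,.06),c4=(105,236,.06))
for k,(u,v,z) in t.items(): print(k,"top",px2w(T,(160+(u+.5)/3.8-.5,155+(v+.5)/3.8-.5),z).round(4))
for k,(u,v,z) in s.items(): print(k,"side",px2w(S,(190+(u+.5)/4.4-.5,145+(v+.5)/4.4-.5),z).round(4))
E
```

```text
socket top [ 0.6084 -0.0917  0.028 ]
wide top [0.4255 0.0651 0.07  ]
slim top [ 0.4275 -0.0574  0.07  ]
mid top [0.3841 0.2116 0.07  ]
oil top [ 0.4124 -0.2123  0.11  ]
c1 top [0.6478 0.1549 0.06  ]
c2 top [0.6533 0.0864 0.06  ]
c3 top [0.5549 0.0721 0.06  ]
c4 top [0.548  0.1416 0.06  ]
socket side [ 0.6102 -0.0903  0.028 ]
wide side [0.4261 0.0671 0.07  ]
slim side [ 0.4309 -0.0569  0.07  ]
mid side [0.3868 0.2131 0.07  ]
oil side [ 0.4106 -0.2062  0.11  ]
c1 side [0.549  0.1398 0.06  ]
c2 side [0.5595 0.0735 0.06  ]
c3 side [0.6487 0.0912 0.06  ]
c4 side [0.6458 0.1583 0.06  ]
```

move_arm(
  series=[
    [[0, 0, -0.16], [0, 0, 0], 1],
    [[0, 0, -0.16], [0, 0, 0], 1],
    [[0, 0, -0.16], [0, 0, 0], 1],
    [[0, 0, -0.16], [0, 0, 0], 1],
    [[0, 0, -0.16], [0, 0, 0], 1],
    [[0, 0, -0.16], [0, 0, 0], 1],
    [[0, 0, -0.167], [0, 0, 0], 1],
    [[0, 0, 0], [0, 0, 0], 1],
  ],
  squeeze=20,
)

```text
clock: 1.15
tool_pos: [0.2788, -0.5869, 0.2241]
eef_rot: [180.0, -0.1, 89.9]
contact_force: [-0.1, -0.5, -0.7]
finger_gap: 0.094
```

move_arm(
  series=[
    [[0, 0, 0], [5.0, 1.5, 0], 1],
    [[0, 0, 0], [6.0, 2.0, 0], 1],
    [[0, 0, 0], [6.0, 2.0, 0], 1],
    [[0, 0, 0], [6.0, 2.0, 0], 1],
    [[0, 0, 0], [6.0, 2.0, 0], 1],
    [[0, 0, 0], [6.0, 2.0, 0], 1],
    [[0, 0, 0], [6.0, 2.0, 0], 1],
    [[0, 0, 0], [6.0, 1.5, 0], 1],
  ],
)

```text
clock: 2.15
tool_pos: [0.4285, -0.1194, 0.2247]
eef_rot: [179.9, 0.0, 89.8]
contact_force: [0.7, -0.1, 0.9]
finger_gap: 0.0941
```

move_arm(
  series=[
    [[0, 0, 0], [4.0, 0, 0], 1],
    [[0, 0, 0], [2.0, 0, 0], 1],
    [[0, 0, 0], [0, 0, 0], 1],
  ],
)

```text
clock: 2.52
tool_pos: [0.4278, -0.06, 0.2246]
eef_rot: [180.0, -0.0, 90.0]
contact_force: [0.2, -0.8, 0.3]
finger_gap: 0.0937
```

```bash
python3 - <<'E'
from plant import *
import cv2
s=read_state();print(s["clock"],s["tool_pos"],s["eef_rot"],s["joint_positions"])
p=camera_params("wrist");print(p["R"],p["t"],-p["R"].T@p["t"])
cv2.imwrite("pics/w1.png",cv2.resize(capture("wrist"),(768,576))[:,:,::-1])
E
```

```text
2.525 [ 0.42779768 -0.05995619  0.22464542] [ 1.79981723e+02 -1.38234677e-02  9.00427993e+01] [ 20.12135321  19.35512021 -20.71735375 119.45233023   9.92132553
  42.77097919  -6.78871862]
[[ 9.99996711e-01  2.46129293e-03  7.21053212e-04]
 [ 2.18644299e-03 -9.65073819e-01  2.61968973e-01]
 [ 1.34065196e-03 -2.61966535e-01 -9.65076027e-01]] [-0.42677612 -0.08712362  0.37492602] [0.42646256 0.01518776 0.38496353]
```

View pics/w1.png

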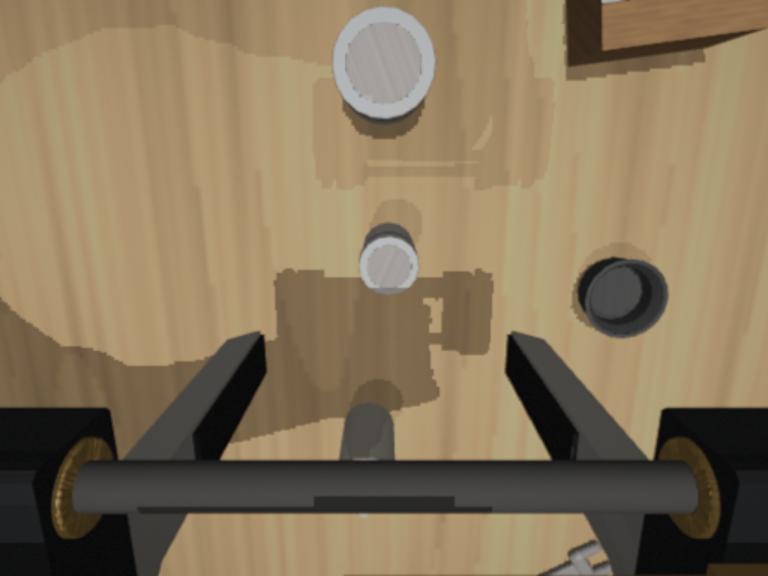

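```bash
python3 - <<'E'
from plant import *
from h import *
p=camera_params("wrist")
for k,u,v,z in [("slim",389,265,.07),("wide",384,63,.07),("socket",623,298,.028),("sockfloor",614,292,.004)]:
    print(k,px2w(p,((u+.5)/1.5-.5,(v+.5)/1.5-.5),z).round(4))
E
```

```text
slim [ 0.4292 -0.0578  0.07  ]
wide [0.4259 0.0644 0.07  ]
socket [ 0.6066 -0.0928  0.028 ]
sockfloor [ 0.6109 -0.095   0.004 ]
```

move_arm(
  series=[
    [[0, 0, 0], [0.25, 0.1, 3.5], 1],
    [[0, 0, 0], [0, 0, 5], 1],
    [[0, 0, 0], [0, 0, 5], 1],
    [[0, 0, 0], [0, 0, 3], 1],
    [[0, 0, 0], [0, 0, 1], 1],
    [[0, 0, 0], [0, 0, 0], 0.3],
    [[0, 0, 0], [0, 0, 0], 0.3],
    [[0, 0, 0], [0, 0, 0], 0.3],
  ],
  squeeze=20,
)

```text
clock: 3.58
tool_pos: [0.4296, -0.0591, 0.0505]
eef_rot: [179.9, 0.0, 90.0]
contact_force: [0.7, 0.4, -0.1]
finger_gap: 0.0674
```

move_arm(
  series=[
    [[0, 0, 0], [0, 0, 0], 0.3],
    [[0, 0, 0], [0, 0, 0], 0.3],
    [[0, 0, 0], [0, 0, 0], 0.3],
  ],
)

```text
clock: 3.95
tool_pos: [0.4292, -0.0588, 0.0497]
eef_rot: [179.9, -0.0, 90.0]
contact_force: [1.2, 0.4, 2.4]
finger_gap: 0.0401
```

move_arm(
  series=[
    [[0, 0, 0], [0, 0, -1], 0.3],
    [[0, 0, 0], [0, 0, -4], 0.3],
    [[0, 0, 0], [0, 1, -4], 0.3],
    [[0, 0, 0], [-0.8, 4, 0], 0.3],
    [[0, 0, 0], [-1, 5, 0], 0.3],
    [[0, 0, 0], [-1, 5, 0], 0.3],
    [[0, 0, 0], [-0.5, 2.9, 0], 0.3],
    [[0, 0, 0], [0, 0, 0], 0.3],
  ],
)

```text
clock: 4.95
tool_pos: [0.6091, -0.0921, 0.1394]
eef_rot: [179.9, -0.0, 90.0]
contact_force: [-0.7, -0.4, -1.7]
finger_gap: 0.0391
```

```bash
python3 - <<'E'
from plant import *
import cv2
s=read_state();print(s["clock"],s["tool_pos"],s["eef_rot"],s["finger_gap"],s["contact_force"])
p=camera_params("wrist");print(p["R"].tolist(),p["t"].tolist())
cv2.imwrite("pics/w2.png",cv2.resize(capture("wrist"),(768,576))[:,:,::-1])
cv2.imwrite("pics/s2.png",cv2.resize(capture("side")[110:230,190:350],None,fx=4.8,fy=4.8,interpolation=2)[:,:,::-1])
E
```

```text
4.95 [ 0.6090623  -0.09205793  0.13942552] [ 1.79948641e+02 -2.94404121e-02  8.99521827e+01] 0.03914779990706876 [-0.66038233 -0.36583527 -1.73983729]
[[0.9999988542637851, 0.0008098992326469464, 0.0012788801159589586], [0.00044701967381772156, -0.965154325249147, 0.2616809672602819], [0.001446251889975315, -0.2616800957583486, -0.9651535814777737]] [-0.6081125881137155, -0.09510428229948074, 0.2839943219546732]
```

View pics/w2.png

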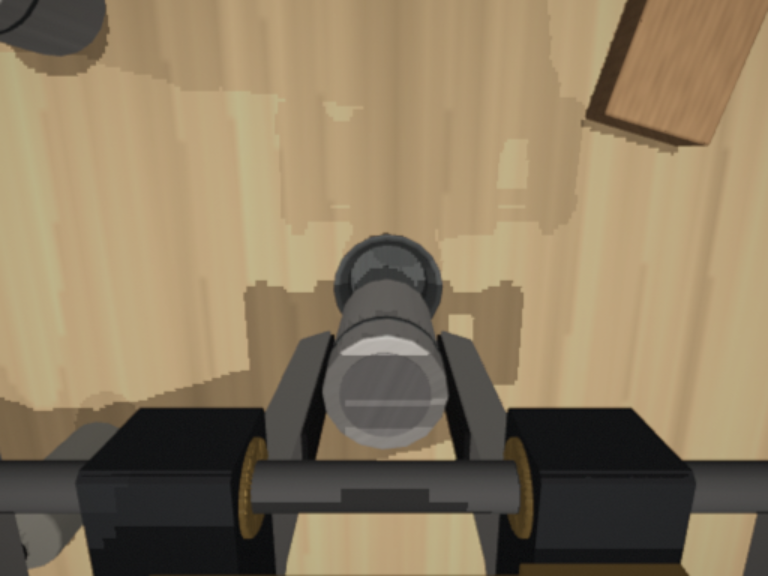

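View pics/s2.png

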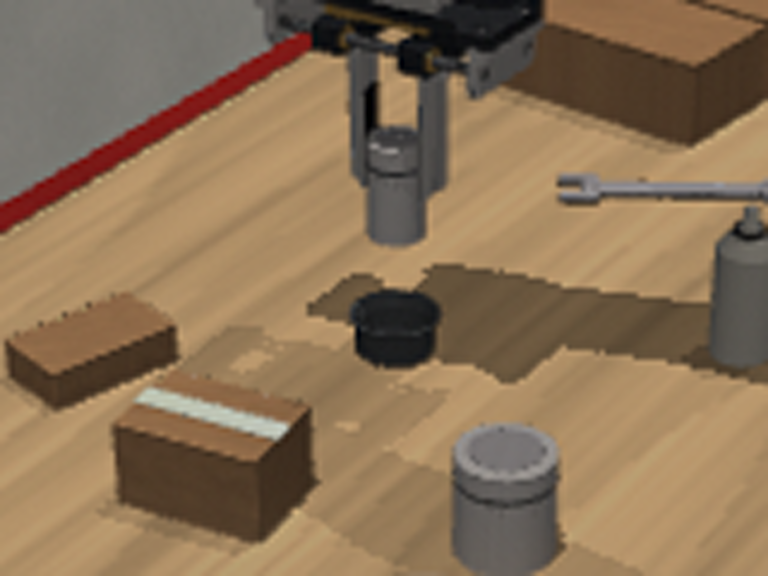

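move_arm(
  series=[
    [[0, 0, 0], [0, 0.05, 3], 0.3],
    [[0, 0, 0], [0, 0, 2], 0.3],
    [[0, 0, 0], [0, 0, 1], 0.3],
    [[0, 0, 0], [0, 0, 1], 0.3],
    [[0, 0, 0], [0, 0, 0.6], 0.3],
    [[0, 0, 0], [0, 0, 0.4], 0.3],
    [[0, 0, 0], [0, 0, 0], 0.3],
  ],
)

```text
clock: 5.92
tool_pos: [0.6083, -0.0918, 0.0595]
eef_rot: [180.0, 0.0, 90.0]
contact_force: [0.0, -0.2, -1.5]
finger_gap: 0.0396
```

move_arm(
  series=[
    [[0, 0, 0], [0, 0, 0.3], 0.3],
    [[0, 0, 0], [0, 0, 0.15], 0.3],
    [[0, 0, 0], [0, 0, 0], 0.3],
  ],
)

```text
clock: 6.3
tool_pos: [0.6083, -0.0919, 0.0549]
eef_rot: [180.0, 0.0, 90.0]
contact_force: [1.0, -0.3, -2.0]
finger_gap: 0.0398
```

move_arm(
  series=[
    [[0, 0, 0], [0, 0, 0.1], 0.3],
    [[0, 0, 0], [0, 0, 0], 0.3],
  ],
)

```text
clock: 6.55
tool_pos: [0.6083, -0.0918, 0.054]
eef_rot: [180.0, 0.0, 90.0]
contact_force: [-0.1, -0.6, -1.5]
finger_gap: 0.0402
```

move_arm(
  series=[
    [[0, 0, 0], [0, 0, 0], 0.7],
    [[0, 0, 0], [0, 0, 0], 0.7],
    [[0, 0, 0], [0, 0, 0], 0.7],
    [[0, 0, 0], [0, 0, 0], 0.7],
    [[0, 0, 0], [0, 0, -2], 0.7],
    [[0, 0, 0], [0, 0, -4], 1],
    [[0, 0, 0], [0, 0, -6], 1],
    [[0, 0, 0], [0, 0, -5], 1],
  ],
)

```text
clock: 7.55
tool_pos: [0.6087, -0.0916, 0.2278]
eef_rot: [179.8, 0.0, 90.0]
contact_force: [1.6, 0.3, -1.5]
finger_gap: 0.0918
```

```bash
python3 - <<'E'
from plant import *
import cv2
s=read_state();print(s["clock"],s["tool_pos"],s["eef_rot"],s["finger_gap"],s["contact_force"])
p=camera_params("wrist");print(p["R"].tolist(),p["t"].tolist())
cv2.imwrite("pics/w3.png",cv2.resize(capture("wrist"),(768,576))[:,:,::-1])
cv2.imwrite("pics/s3.png",cv2.resize(capture("side")[110:230,190:350],None,fx=4.8,fy=4.8,interpolation=2)[:,:,::-1])
E
```

```text
7.55 [ 0.60865276 -0.09161801  0.2277529 ] [1.79847866e+02 2.45776422e-03 9.00101633e+01] 0.09178877640850107 [ 1.6087943   0.33490402 -1.50097054]
[[0.9999937610887843, 0.0018378608832022505, 0.0030166290597741143], [0.00098247501900028, -0.9650029522015818, 0.26223717696976534], [0.003393011398053199, -0.2622325771326076, -0.964998737286245]] [-0.6080997341755439, -0.11822292859167038, 0.36809396088727664]
```

View pics/w3.png

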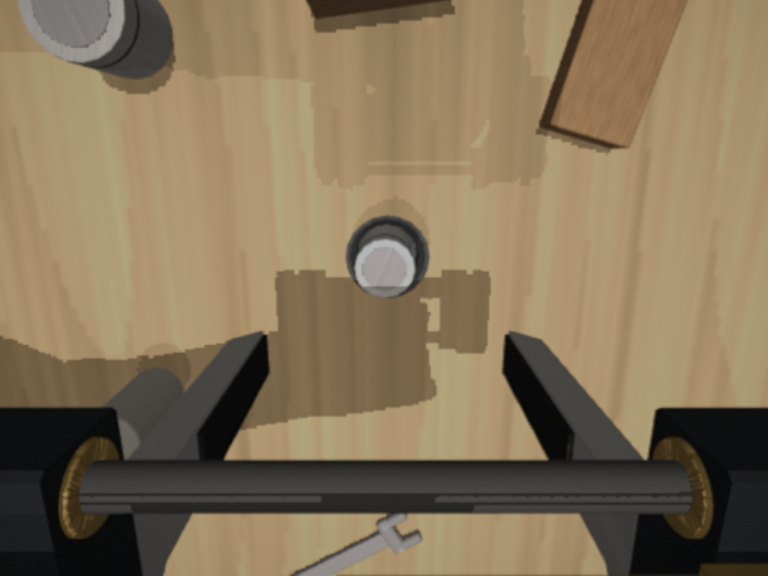

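View pics/s3.png

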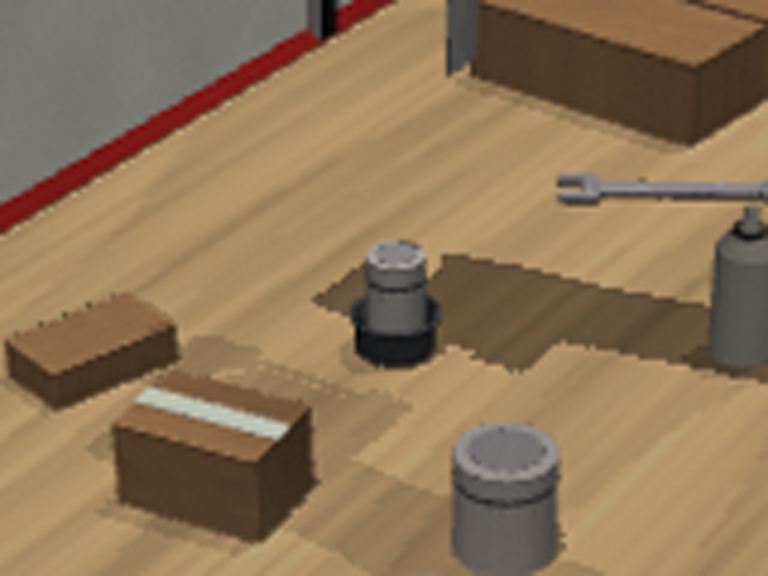

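move_arm(
  series=[
    [[0, 0, 0], [-2, -3.7, 0], 1],
    [[0, 0, 0], [-3, -5, 0], 1],
    [[0, 0, 0], [-3, -5, 0], 1],
    [[0, 0, 0], [-3, -4, 0], 1],
    [[0, 0, 0], [-0.7, -2, 0], 1],
    [[0, 0, 0], [0, 0, 0], 1],
  ],
)

```text
clock: 8.4
tool_pos: [0.4107, -0.2089, 0.2244]
eef_rot: [180.0, 0.0, 89.9]
contact_force: [1.5, 0.2, 0.8]
finger_gap: 0.0941
```

```bash
python3 - <<'E'
from plant import *
from h import *
import cv2
R=np.array([[0.9999937610887843, 0.0018378608832022505, 0.0030166290597741143], [0.00098247501900028, -0.9650029522015818, 0.26223717696976534], [0.003393011398053199, -0.2622325771326076, -0.964998737286245]]);t=np.array([-0.6080997341755439, -0.11822292859167038, 0.36809396088727664])
q=camera_params("wrist"); P=dict(mtx=q["mtx"],R=R,t=t)
for k,u,v,z in [("slim",385,268,.074),("sock",387,257,.028)]: print(k,px2w(P,((u+.5)/1.5-.5,(v+.5)/1.5-.5),z).round(4))
s=read_state();print(s["clock"],s["tool_pos"],s["eef_rot"])
np.savez("w4.npz",R=q["R"],t=q["t"])
cv2.imwrite("pics/w4.png",cv2.resize(capture("wrist"),(768,576))[:,:,::-1])
E
```

```text
slim [ 0.6078 -0.0898  0.074 ]
sock [ 0.6094 -0.0922  0.028 ]
8.4 [ 0.41066236 -0.20886183  0.22439367] [1.79979853e+02 1.10150792e-02 8.99127439e+01]
```

View pics/w4.png

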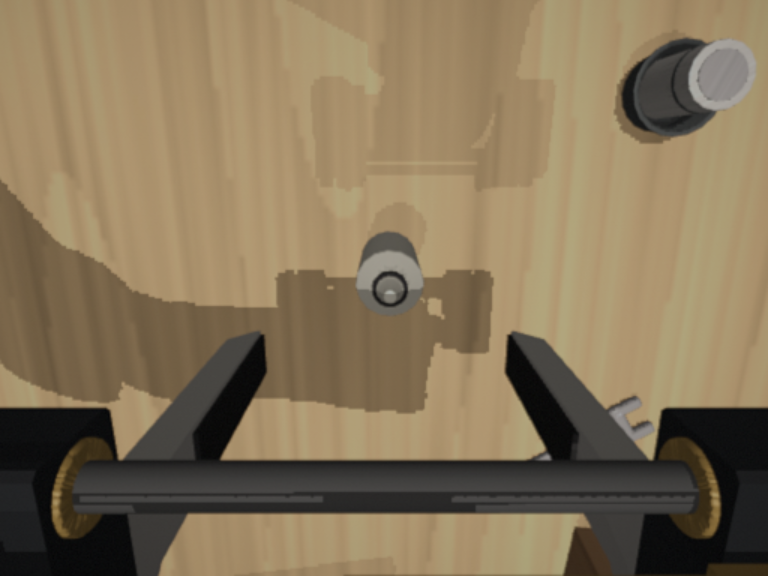

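```bash
python3 - <<'E'
from plant import *
from h import *
q=camera_params("wrist")
for k,u,v,z in [("tip",390,293,.11),("body",390,281,.08)]: print(k,px2w(q,((u+.5)/1.5-.5,(v+.5)/1.5-.5),z).round(4))
E
```

```text
tip [ 0.4142 -0.2121  0.11  ]
body [ 0.4145 -0.2127  0.08  ]
```

move_arm(
  series=[
    [[0, 0, 0], [-0.3, 0.3, 3.4], 1],
    [[0, 0, 0], [0, 0, 5], 1],
    [[0, 0, 0], [0, 0, 5], 1],
    [[0, 0, 0], [0, 0, 3], 1],
    [[0, 0, 0], [0, 0, 1], 1],
    [[0, 0, 0], [0, 0, 0], 0.3],
    [[0, 0, 0], [0, 0, 0], 0.3],
    [[0, 0, 0], [0, 0, 0], 0.3],
  ],
)

```text
clock: 9.45
tool_pos: [0.4151, -0.2122, 0.0511]
eef_rot: [179.9, 0.1, 90.0]
contact_force: [0.4, 1.1, -0.6]
finger_gap: 0.0674
```

move_arm(
  series=[
    [[0, 0, 0], [0, 0, 0], 0.3],
    [[0, 0, 0], [0, 0, 0], 0.3],
    [[0, 0, 0], [0, 0, 0], 0.3],
  ],
)

```text
clock: 9.82
tool_pos: [0.414, -0.2119, 0.0502]
eef_rot: [-180.0, 0.0, 90.0]
contact_force: [-1.7, 0.1, 3.4]
finger_gap: 0.0439
```

move_arm(
  series=[
    [[0, 0, 0], [0, 0, -1], 0.3],
    [[0, 0, 0], [0, 0, -4], 0.3],
    [[0, 0, 0], [1, 1, -4], 0.3],
    [[0, 0, 0], [4, 4, -1], 0.3],
    [[0, 0, 0], [5, 4, 0], 0.3],
    [[0, 0, 0], [5, 4, 0], 0.3],
    [[0, 0, 0], [5, 4, 0], 0.3],
    [[0, 0, 0], [2.4, 2.1, 0], 0.3],
  ],
)

```text
clock: 10.82
tool_pos: [0.6039, 0.0132, 0.1505]
eef_rot: [179.9, -0.1, 90.2]
contact_force: [0.3, -0.1, -2.2]
finger_gap: 0.0439
```

move_arm(
  series=[
    [[0, 0, 0], [0, 0, 0], 0.3],
  ],
)

```text
clock: 10.95
tool_pos: [0.6034, 0.0123, 0.1502]
eef_rot: [179.9, -0.1, 90.3]
contact_force: [-0.2, -0.3, -0.9]
finger_gap: 0.0434
```

```bash
python3 - <<'E'
from plant import *
from h import *
import cv2
q=camera_params("wrist")
s=read_state();print(s["clock"],s["tool_pos"],s["eef_rot"])
np.savez("w5.npz",R=q["R"],t=q["t"])
cv2.imwrite("pics/w5.png",cv2.resize(capture("wrist"),(768,576))[:,:,::-1])
cv2.imwrite("pics/s5.png",cv2.resize(capture("side")[110:230,190:350],None,fx=4.8,fy=4.8,interpolation=2)[:,:,::-1])
E
```

```text
10.95 [0.60338155 0.0123178  0.1501958 ] [ 1.79940145e+02 -1.31864004e-01  9.02693919e+01]
```

View pics/w5.png

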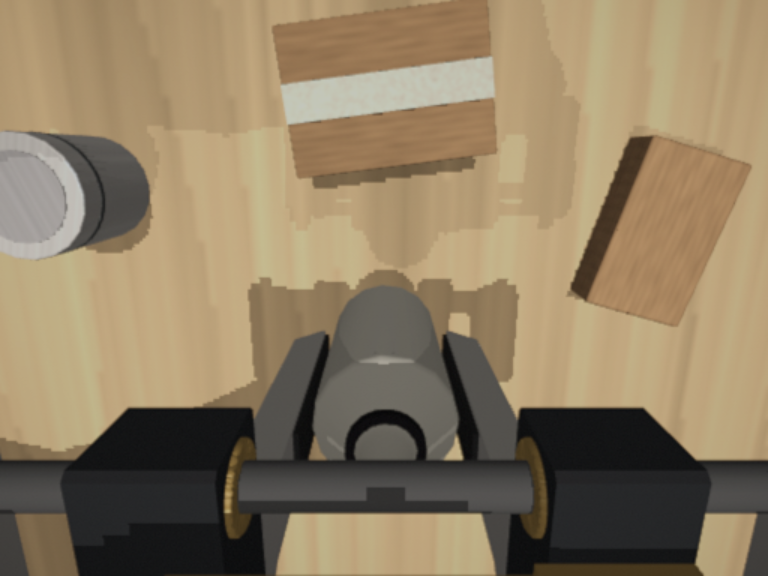

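View pics/s5.png

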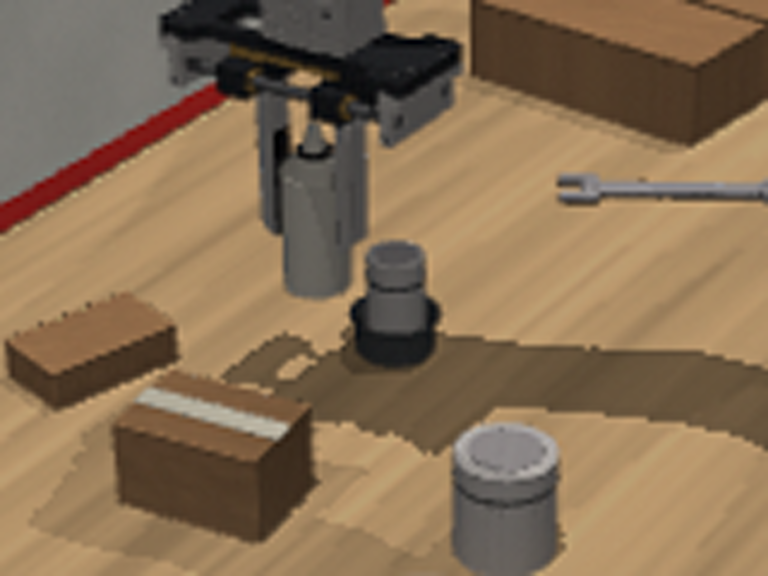

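```bash
python3 - <<'E'
from plant import *
from h import *
q=camera_params("wrist")
w=[px2w(q,((u+.5)/1.5-.5,(v+.5)/1.5-.5),.06) for u,v in [(273,26),(487,0),(496,153),(299,178)]]
print(np.round(w,4),np.mean(w,0), read_state()["tool_pos"])
E
```

```text
[[0.5483 0.1389 0.06  ]
 [0.6462 0.1497 0.06  ]
 [0.6543 0.0826 0.06  ]
 [0.5572 0.0704 0.06  ]] [0.60149117 0.11039784 0.06      ] [0.60137714 0.00795518 0.14981986]
```

```bash
python3 - <<'E'
from plant import *
from h import *
q=camera_params("wrist");z=np.load("w5.npz");q=dict(mtx=q["mtx"],R=z["R"],t=z["t"])
w=[px2w(q,((u+.5)/1.5-.5,(v+.5)/1.5-.5),.06) for u,v in [(273,26),(487,0),(496,153),(299,178)]]
print(np.round(w,4),np.mean(w,0)); s=read_state();print(s["clock"],s["tool_pos"],s["eef_rot"],s["joint_velocities"].round(2))
E
```

```text
[[0.5498 0.1434 0.06  ]
 [0.6479 0.1548 0.06  ]
 [0.6564 0.0875 0.06  ]
 [0.5591 0.0749 0.06  ]] [0.60328132 0.11515878 0.06      ]
11.05 [0.60137714 0.00795518 0.14981986] [-1.79907062e+02  4.94988204e-02  9.00073859e+01] [ 1.3  -0.39  0.96  1.    0.19 -0.09 -0.06]
```

move_arm(
  series=[
    [[0, 0, 0], [0, 0, 0], 0.3],
    [[0, 0, 0], [0, 0, 0], 0.3],
  ],
)

```text
clock: 11.3
tool_pos: [0.6018, 0.0072, 0.1501]
eef_rot: [-180.0, 0.0, 89.9]
contact_force: [-0.2, 0.4, -1.7]
finger_gap: 0.0437
```

move_arm(
  series=[
    [[0, 0, 0], [0.45, 0.35, 1], 0.3],
    [[0, 0, 0], [0, 0, 3], 0.3],
    [[0, 0, 0], [0, 0, 3], 0.3],
    [[0, 0, 0], [0, 0, 1.5], 0.3],
    [[0, 0, 0], [0, 0, 0.8], 0.3],
    [[0, 0, 0], [0, 0, 0.4], 0.3],
    [[0, 0, 0], [0, 0, 0], 0.3],
    [[0, 0, 0], [0, 0, 0], 0.3],
  ],
)

```text
clock: 12.3
tool_pos: [0.6064, 0.0132, 0.0537]
eef_rot: [179.9, -0.0, 90.0]
contact_force: [0.9, -0.8, -1.4]
finger_gap: 0.0437
```

move_arm(
  series=[
    [[0, 0, 0], [-0.1, -0.1, 0.2], 0.3],
    [[0, 0, 0], [0, 0, 0.15], 0.3],
    [[0, 0, 0], [0, 0, 0], 0.3],
    [[0, 0, 0], [0, 0, 0], 0.3],
  ],
)

```text
clock: 12.8
tool_pos: [0.6048, 0.0119, 0.0503]
eef_rot: [180.0, 0.0, 90.0]
contact_force: [-1.6, -0.4, 6.2]
finger_gap: 0.0436
```

Bottle is standing; release and rise.

move_arm(
  series=[
    [[0, 0, 0], [0, 0, 0], 0.7],
    [[0, 0, 0], [0, 0, 0], 0.7],
    [[0, 0, 0], [0, 0, 0], 0.7],
    [[0, 0, 0], [0, 0, 0], 0.7],
    [[0, 0, 0], [0, 0, -2], 0.7],
    [[0, 0, 0], [0, 0, -5], 0.8],
    [[0, 0, 0], [0, 0, -6], 1],
    [[0, 0, 0], [0, 0, -4], 1],
  ],
)

```text
clock: 13.8
tool_pos: [0.6056, 0.0123, 0.2223]
eef_rot: [179.8, -0.0, 90.0]
contact_force: [0.5, 0.1, -0.0]
finger_gap: 0.0917
```

move_arm(
  series=[
    [[0, 0, 0], [0, -4, 0], 1],
    [[0, 0, 0], [2, -5, 0], 1],
    [[0, 0, 0], [2, -5, 0], 1],
    [[0, 0, 0], [1, -3, 0], 1],
    [[0, 0, 0], [0, -1, 0], 1],
    [[0, 0, 0], [0, 0, 0], 1],
    [[0, 0, 0], [0, 0, 0], 1],
  ],
)

```text
clock: 14.68
tool_pos: [0.4264, 0.0617, 0.2195]
eef_rot: [179.9, -0.0, 89.9]
contact_force: [-0.2, 0.8, -0.3]
finger_gap: 0.094
```

```bash
python3 - <<'E'
from plant import *
from h import *
import cv2
q=camera_params("wrist")
s=read_state();print(s["clock"],s["tool_pos"],s["eef_rot"])
np.savez("w6.npz",R=q["R"],t=q["t"])
cv2.imwrite("pics/w6.png",cv2.resize(capture("wrist"),(768,576))[:,:,::-1])
cv2.imwrite("pics/s6.png",cv2.resize(capture("side")[110:230,190:350],None,fx=4.8,fy=4.8,interpolation=2)[:,:,::-1])
E
```

```text
14.675 [0.42643392 0.06172688 0.21952447] [ 1.79930954e+02 -2.01995948e-02  8.99152871e+01]
```

View pics/w6.png

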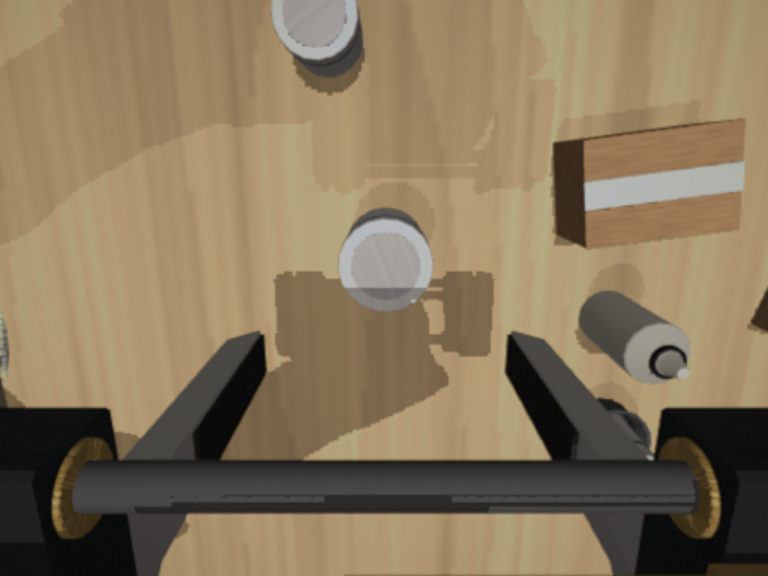

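View pics/s6.png

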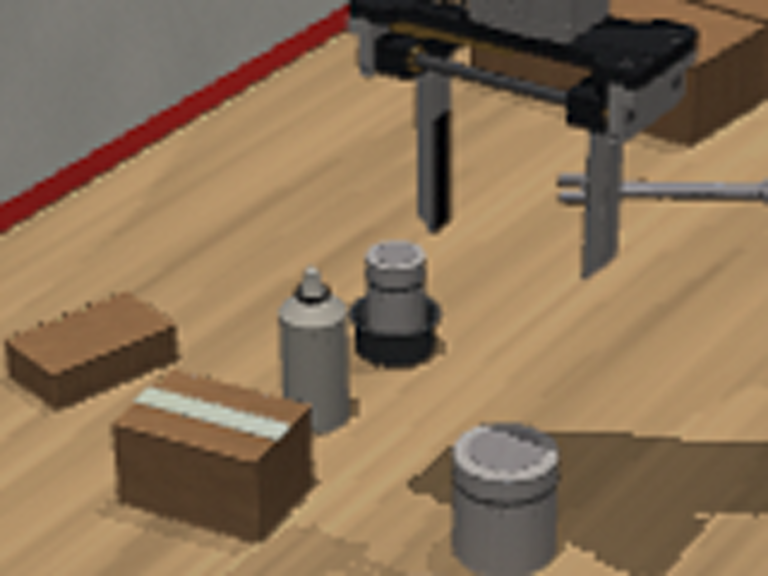

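```bash
python3 - <<'E'
from plant import *
from h import *
q=camera_params("wrist")
for k,u,v,z in [("wide",386,264,.07),("mid",315,19,.07),("oiltip",683,373,.11)]: print(k,px2w(q,((u+.5)/1.5-.5,(v+.5)/1.5-.5),z).round(4))
S=camera_params("side")
print(px2w(S,(190+312/4.8,110+270/4.8),.11))
E
```

```text
wide [0.4255 0.0674 0.07  ]
mid [0.385  0.2099 0.07  ]
oiltip [0.6026 0.0098 0.11  ]
[0.60242716 0.01066335 0.11      ]
```

move_arm(
  series=[
    [[0, 0, 0], [0.45, -0.1, 3.2], 1],
    [[0, 0, 0], [0, 0, 5], 1],
    [[0, 0, 0], [0, 0, 5], 1],
    [[0, 0, 0], [0, 0, 3], 1],
    [[0, 0, 0], [0, 0, 1], 1],
    [[0, 0, 0], [0, 0, 0], 0.5],
    [[0, 0, 0], [0, 0, 0], 0.5],
    [[0, 0, 0], [0, 0, 0], 0.5],
  ],
  squeeze=25,
)

```text
clock: 15.78
tool_pos: [0.4247, 0.0667, 0.0485]
eef_rot: [179.9, -0.0, 90.0]
contact_force: [0.8, -1.0, -0.4]
finger_gap: 0.0671
```

move_arm(
  series=[
    [[0, 0, 0], [0, 0, 0], 0.5],
    [[0, 0, 0], [0, 0, 0], 0.5],
  ],
)

```text
clock: 16.02
tool_pos: [0.4254, 0.0668, 0.0484]
eef_rot: [179.8, -0.0, 90.0]
contact_force: [1.4, 0.2, 5.7]
finger_gap: 0.0621
```

move_arm(
  series=[
    [[0, 0, 0], [0, 0, -1], 0.5],
    [[0, 0, 0], [0, 0, -4], 0.5],
    [[0, 0, 0], [-1, 0, -5], 0.5],
    [[0, 0, 0], [-4, 1, -2], 0.5],
    [[0, 0, 0], [-5, 1, 0], 0.5],
    [[0, 0, 0], [-5, 2, 0], 0.5],
    [[0, 0, 0], [-5, 3, 0], 0.5],
    [[0, 0, 0], [-4, 4, 0], 0.5],
  ],
)

```text
clock: 17.02
tool_pos: [0.5326, -0.1759, 0.1677]
eef_rot: [-179.9, 0.0, 89.9]
contact_force: [1.1, 0.0, -3.4]
finger_gap: 0.0619
```

move_arm(
  series=[
    [[0, 0, 0], [-1.5, 4, 0], 0.5],
    [[0, 0, 0], [0, 2.5, 0], 0.5],
    [[0, 0, 0], [0, 1, 0], 0.5],
    [[0, 0, 0], [0, 0, 0], 0.5],
    [[0, 0, 0], [0, 0, 0], 0.5],
  ],
)

```text
clock: 17.65
tool_pos: [0.6073, -0.1882, 0.1675]
eef_rot: [-179.9, 0.0, 90.0]
contact_force: [0.3, -0.7, -3.0]
finger_gap: 0.062
```

move_arm(
  series=[
    [[0, 0, 0], [-0.4, 0.45, 2], 0.5],
    [[0, 0, 0], [0, 0, 4], 0.5],
    [[0, 0, 0], [0, 0, 3], 0.5],
    [[0, 0, 0], [0, 0, 1.5], 0.5],
    [[0, 0, 0], [0, 0, 0.8], 0.5],
    [[0, 0, 0], [0, 0, 0.3], 0.5],
    [[0, 0, 0], [0, 0, 0], 0.5],
    [[0, 0, 0], [0, 0, 0], 0.5],
  ],
)

```text
clock: 18.65
tool_pos: [0.614, -0.1925, 0.0524]
eef_rot: [179.9, 0.0, 90.0]
contact_force: [-0.4, 0.7, -1.9]
finger_gap: 0.062
```

move_arm(
  series=[
    [[0, 0, 0], [0, -0.15, 0.2], 0.5],
    [[0, 0, 0], [0, 0, 0.2], 0.5],
    [[0, 0, 0], [0, 0, 0], 0.5],
    [[0, 0, 0], [0, 0, 0], 0.5],
  ],
)

```text
clock: 19.15
tool_pos: [0.6117, -0.1926, 0.0486]
eef_rot: [180.0, 0.0, 90.0]
contact_force: [-2.7, 0.3, 5.0]
finger_gap: 0.0617
```

move_arm(
  series=[
    [[0, 0, 0], [0, 0, 0], 0.9],
    [[0, 0, 0], [0, 0, 0], 0.9],
    [[0, 0, 0], [0, 0, 0], 0.9],
    [[0, 0, 0], [0, 0, 0], 0.9],
    [[0, 0, 0], [0, 0, -2], 0.9],
    [[0, 0, 0], [0, 0, -5], 0.9],
    [[0, 0, 0], [0, 0, -6], 1],
    [[0, 0, 0], [0, 0, -4], 1],
  ],
)

```text
clock: 20.15
tool_pos: [0.613, -0.1923, 0.2221]
eef_rot: [179.7, 0.1, 90.0]
contact_force: [-0.2, 0.8, -0.1]
finger_gap: 0.0934
```

move_arm(
  series=[
    [[0, 0, 0], [0, 0, -1], 1],
    [[0, 0, 0], [0, 0, 0], 1],
    [[0, 0, 0], [0, 0, 0], 1],
  ],
)

```text
clock: 20.52
tool_pos: [0.6107, -0.1923, 0.2258]
eef_rot: [-179.8, -0.0, 90.0]
contact_force: [0.9, 0.3, 0.5]
finger_gap: 0.0941
```

```bash
python3 - <<'E'
from plant import *
from h import *
import cv2
q=camera_params("wrist")
s=read_state();print(s["clock"],s["tool_pos"],s["eef_rot"])
np.savez("w7.npz",R=q["R"],t=q["t"])
cv2.imwrite("pics/w7.png",cv2.resize(capture("wrist"),(768,576))[:,:,::-1])
cv2.imwrite("pics/s7.png",cv2.resize(capture("side")[110:230,190:350],None,fx=4.8,fy=4.8,interpolation=2)[:,:,::-1])
E
```

```text
20.525 [ 0.6107163  -0.19226873  0.22583915] [-1.79828544e+02 -3.92497134e-02  9.00047743e+01]
```

View pics/w7.png

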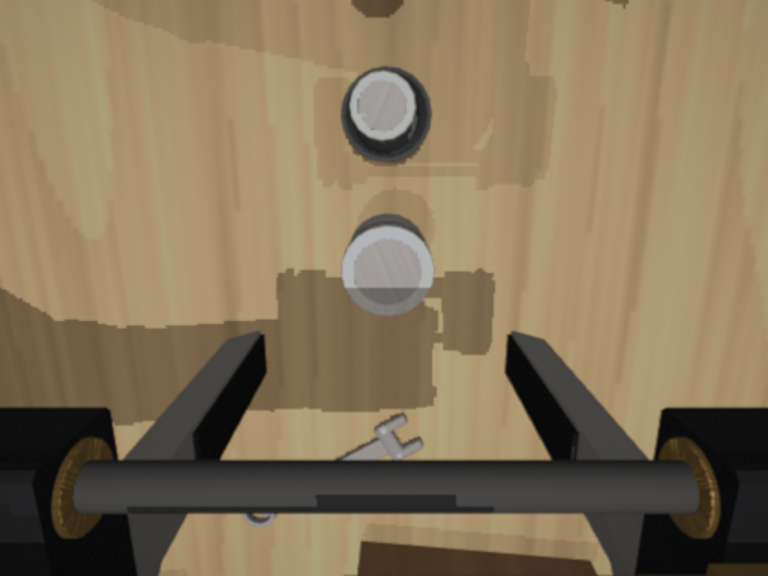

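View pics/s7.png

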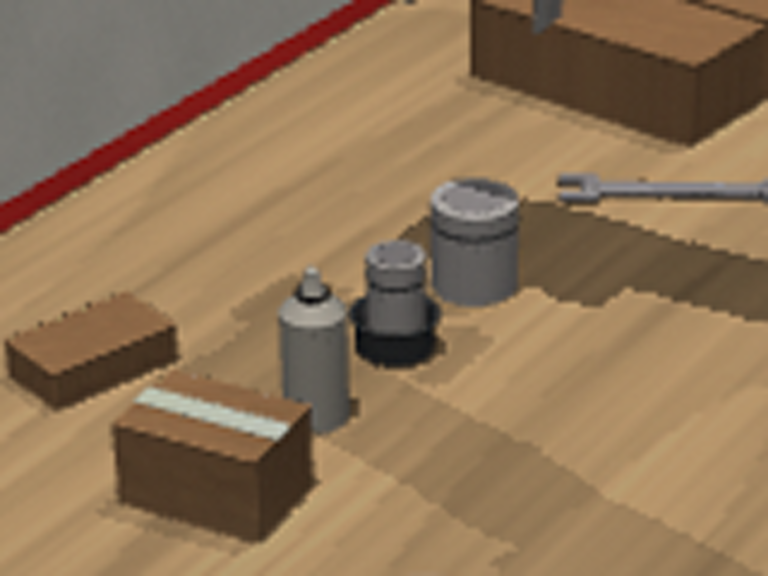

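```bash
python3 - <<'E'
from plant import *
from h import *
q=camera_params("wrist"); z=np.load("w7.npz");q2=dict(mtx=q["mtx"],R=z["R"],t=z["t"])
for q in (q,q2):
  for k,u,v,z in [("wide",388,270,.07),("sock",387,115,.028),("slim",383,106,.074)]: print(k,px2w(q,((u+.5)/1.5-.5,(v+.5)/1.5-.5),z).round(4))
S=camera_params("side")
for k,u,v,z in [("wide",475,203,.07),("slim",396,256,.074),("sock",396,318,.028)]:print(k,px2w(S,(190+u/4.8-.4,110+v/4.8-.4),z).round(4))
print(read_state()["tool_pos"])
E
```

```text
wide [ 0.6112 -0.1921  0.07  ]
sock [ 0.6103 -0.0924  0.028 ]
slim [ 0.6079 -0.0905  0.074 ]
wide [ 0.611  -0.1922  0.07  ]
sock [ 0.6101 -0.0925  0.028 ]
slim [ 0.6077 -0.0905  0.074 ]
wide [ 0.6088 -0.1879  0.07  ]
slim [ 0.6079 -0.0888  0.074 ]
sock [ 0.6068 -0.0866  0.028 ]
[ 0.61090735 -0.1922272   0.22577586]
```

move_arm(
  series=[
    [[0, 0, 0], [2, -3, 0], 1],
    [[0, 0, 0], [4, -4, 0], 1],
    [[0, 0, 0], [5, -4, 0], 1],
    [[0, 0, 0], [5, -3, 0], 1],
    [[0, 0, 0], [5, -3, 0], 1],
    [[0, 0, 0], [5, -2, 0], 1],
    [[0, 0, 0], [5, -1.5, 0], 1],
    [[0, 0, 0], [5, -1, 0], 1],
  ],
)

```text
clock: 21.62
tool_pos: [0.3966, 0.1676, 0.227]
eef_rot: [-179.9, 0.0, 90.0]
contact_force: [0.5, 0.4, -0.4]
finger_gap: 0.0939
```

move_arm(
  series=[
    [[0, 0, 0], [3, -0.5, 0], 1],
    [[0, 0, 0], [1, 0, 0], 1],
    [[0, 0, 0], [0, 0, 0], 1],
    [[0, 0, 0], [0, 0, 0], 1],
  ],
)

```text
clock: 22.12
tool_pos: [0.3931, 0.2047, 0.2271]
eef_rot: [-180.0, 0.1, 89.9]
contact_force: [0.6, 1.2, -0.6]
finger_gap: 0.0939
```

```bash
python3 - <<'E'
from plant import *
from h import *
import cv2
q=camera_params("wrist")
s=read_state();print(s["clock"],s["tool_pos"],s["eef_rot"])
np.savez("w8.npz",R=q["R"],t=q["t"])
cv2.imwrite("pics/w8.png",cv2.resize(capture("wrist"),(768,576))[:,:,::-1])
E
```

```text
22.125 [0.39309964 0.20473388 0.22714567] [-1.79963661e+02  6.98442603e-02  8.98645632e+01]
```

View pics/w8.png

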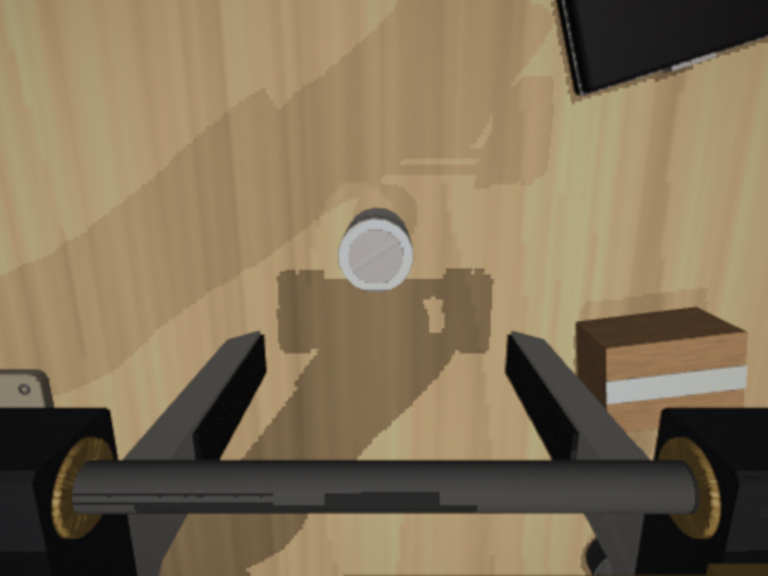

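```bash
python3 - <<'E'
from plant import *
from h import *
q=camera_params("wrist")
print(px2w(q,((376+.5)/1.5-.5,(255+.5)/1.5-.5),.07),read_state()["tool_pos"])
E
```

```text
[0.38588694 0.21437323 0.07      ] [0.39312947 0.20477859 0.2272212 ]
```

move_arm(
  series=[
    [[0, 0, 0], [0.87, -0.75, 3.3], 1],
    [[0, 0, 0], [0, 0, 5], 1],
    [[0, 0, 0], [0, 0, 5], 1],
    [[0, 0, 0], [0, 0, 3.5], 1],
    [[0, 0, 0], [0, 0, 1], 1],
    [[0, 0, 0], [0, 0, 0], 1],
    [[0, 0, 0], [0, 0, 0], 0.4],
    [[0, 0, 0], [0, 0, 0], 0.4],
  ],
  squeeze=20,
)

```text
clock: 23.18
tool_pos: [0.3861, 0.2154, 0.0506]
eef_rot: [179.9, -0.1, 90.0]
contact_force: [0.8, 1.2, 0.7]
finger_gap: 0.0775
```

move_arm(
  series=[
    [[0, 0, 0], [0, 0, 0], 0.4],
    [[0, 0, 0], [0, 0, 0], 0.4],
    [[0, 0, 0], [0, 0, 0], 0.4],
  ],
)

```text
clock: 23.55
tool_pos: [0.3856, 0.2152, 0.0496]
eef_rot: [180.0, -0.0, 90.0]
contact_force: [-0.6, -0.9, 1.6]
finger_gap: 0.0491
```

move_arm(
  series=[
    [[0, 0, 0], [0, 0, -1.5], 0.4],
    [[0, 0, 0], [0, 0, -4], 0.4],
    [[0, 0, 0], [0, 0, -5], 0.4],
    [[0, 0, 0], [-2, 0, -4.5], 0.4],
    [[0, 0, 0], [-5, 1, 0], 0.4],
    [[0, 0, 0], [-5, 1, 0], 0.4],
    [[0, 0, 0], [-5, 2, 0], 0.4],
    [[0, 0, 0], [-5, 2, 0], 0.4],
  ],
)

```text
clock: 24.55
tool_pos: [0.4452, -0.0066, 0.1994]
eef_rot: [-180.0, 0.0, 90.0]
contact_force: [0.5, 0.0, -2.6]
finger_gap: 0.049
```

move_arm(
  series=[
    [[0, 0, 0], [-5, 3, 0], 0.4],
    [[0, 0, 0], [-5, 4, 0], 0.4],
    [[0, 0, 0], [-4, 4, 0], 0.4],
    [[0, 0, 0], [-3, 3, 0], 0.4],
    [[0, 0, 0], [-1, 1.5, 0], 0.4],
    [[0, 0, 0], [-0.5, 0.5, 0], 0.4],
    [[0, 0, 0], [0, 0, 0], 0.4],
    [[0, 0, 0], [0, 0, 0], 0.4],
  ],
)

```text
clock: 25.55
tool_pos: [0.6035, -0.1877, 0.1995]
eef_rot: [-179.9, -0.0, 90.1]
contact_force: [-0.1, 0.7, -2.4]
finger_gap: 0.0493
```

move_arm(
  series=[
    [[0, 0, 0], [-0.35, 0.8, 1], 0.4],
    [[0, 0, 0], [0, 0, 3], 0.4],
    [[0, 0, 0], [0, 0, 2], 0.4],
    [[0, 0, 0], [0, 0, 1], 0.4],
    [[0, 0, 0], [0, 0, 0], 0.4],
    [[0, 0, 0], [0, 0, 0], 0.4],
  ],
)

```text
clock: 26.3
tool_pos: [0.6131, -0.1922, 0.1303]
eef_rot: [179.9, 0.0, 90.0]
contact_force: [0.4, 0.6, -2.1]
finger_gap: 0.0493
```

```bash
python3 - <<'E'
from plant import *
from h import *
import cv2
q=camera_params("wrist")
s=read_state();print(s["clock"],s["tool_pos"],s["eef_rot"])
np.savez("w9.npz",R=q["R"],t=q["t"])
cv2.imwrite("pics/w9.png",cv2.resize(capture("wrist"),(768,576))[:,:,::-1])
cv2.imwrite("pics/s9.png",cv2.resize(capture("side")[110:200,230:350],None,fx=6.4,fy=6.4,interpolation=2)[:,:,::-1])
E
```

```text
26.3 [ 0.6131159  -0.19217344  0.13031483] [1.79905876e+02 1.73197580e-02 9.00073142e+01]
```

View pics/w9.png

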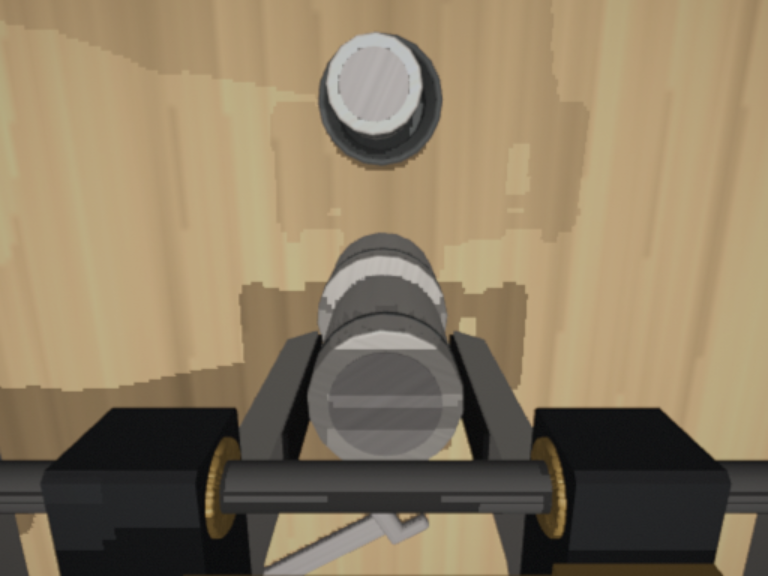

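View pics/s9.png

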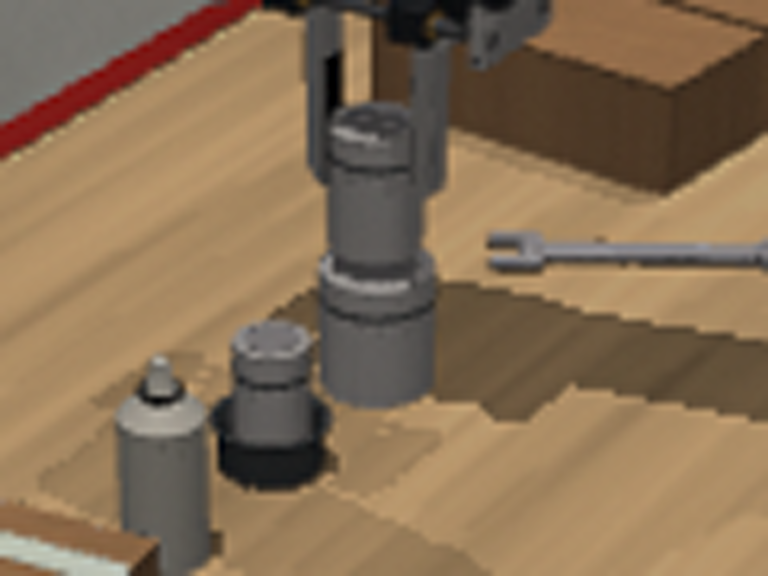

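```bash
python3 - <<'E'
from plant import *
from h import *
q=camera_params("wrist");z=np.load("w9.npz");q=dict(mtx=q["mtx"],R=z["R"],t=z["t"])
g=lambda u,v,z:px2w(q,((u+.5)/1.5-.5,(v+.5)/1.5-.5),z).round(4)
for v in (328,331,466): print(g(385.5,v,.1507))
# wide rim front edge
for v in (253,257): print("wide far rim",g(382.5,v,.07))
print(g(309,398,.1507),g(463,398,.1507), g(319,308,.07),g(446,308,.07))
print(read_state()["tool_pos"])
E
```

```text
[ 0.612  -0.1683  0.1507]
[ 0.612  -0.1692  0.1507]
[ 0.6121 -0.2161  0.1507]
wide far rim [ 0.6108 -0.1615  0.07  ]
wide far rim [ 0.6108 -0.1634  0.07  ]
[ 0.588  -0.1916  0.1507] [ 0.6364 -0.1916  0.1507] [ 0.581  -0.1879  0.07  ] [ 0.6407 -0.1878  0.07  ]
[ 0.61303367 -0.19225224  0.13043609]
```

move_arm(
  series=[
    [[0, 0, 0], [0, -0.15, 0.4], 0.4],
    [[0, 0, 0], [0, 0, 0.3], 0.4],
    [[0, 0, 0], [0, 0, 0.15], 0.4],
    [[0, 0, 0], [0, 0, 0], 0.4],
    [[0, 0, 0], [0, 0, 0], 0.4],
  ],
)

```text
clock: 27.02
tool_pos: [0.6109, -0.1922, 0.121]
eef_rot: [180.0, -0.0, 90.0]
contact_force: [-0.2, -0.5, -1.8]
finger_gap: 0.0493
```

move_arm(
  series=[
    [[0, 0, 0], [0, 0, 0.15], 0.4],
    [[0, 0, 0], [0, 0, 0], 0.4],
    [[0, 0, 0], [0, 0, 0], 0.4],
  ],
)

```text
clock: 27.4
tool_pos: [0.6111, -0.1922, 0.1198]
eef_rot: [180.0, 0.0, 90.0]
contact_force: [0.8, 0.5, 0.4]
finger_gap: 0.0497
```

Contact just made (weight gone); release and retreat.

move_arm(
  series=[
    [[0, 0, 0], [0, 0, 0], 0.8],
    [[0, 0, 0], [0, 0, 0], 0.8],
    [[0, 0, 0], [0, 0, 0], 0.8],
    [[0, 0, 0], [0, 0, 0], 0.8],
    [[0, 0, 0], [0, 0, -2], 0.8],
    [[0, 0, 0], [0, 0, -4], 0.9],
    [[0, 0, 0], [0, 0, -5], 1],
    [[0, 0, 0], [0, 0, -2], 1],
  ],
)

```text
clock: 28.4
tool_pos: [0.6123, -0.1921, 0.2528]
eef_rot: [179.7, 0.1, 90.0]
contact_force: [-0.2, -0.5, -0.2]
finger_gap: 0.0938
```

move_arm(
  series=[
    [[0, 0, 0], [-3, -3, -1], 1],
    [[0, 0, 0], [-4, -4, 0], 1],
    [[0, 0, 0], [-4, -5, 0], 1],
    [[0, 0, 0], [-4, -5, 0], 1],
    [[0, 0, 0], [-2, -2, 0], 1],
    [[0, 0, 0], [0, 0, 0], 1],
    [[0, 0, 0], [0, 0, 0], 1],
  ],
)

```text
clock: 29.28
tool_pos: [0.4245, -0.3591, 0.2597]
eef_rot: [179.9, -0.0, 90.1]
contact_force: [0.3, -0.5, -0.2]
finger_gap: 0.0937
```

```bash
python3 - <<'E'
from plant import *
from h import *
import cv2
s=read_state();print(s["clock"],s["tool_pos"],s["eef_rot"])
t=capture("top")[:,:,::-1];d=capture("side")[:,:,::-1]
cv2.imwrite("pics/t10.png",cv2.resize(t[100:270,100:440],None,fx=2.3,fy=2.3,interpolation=2))
cv2.imwrite("pics/t10c.png",cv2.resize(t[155:225,195:345],None,fx=5.2,fy=5.2,interpolation=2))
cv2.imwrite("pics/s10.png",cv2.resize(d[110:210,220:350],None,fx=6,fy=6,interpolation=2))
E
```

```text
29.275 [ 0.42451159 -0.35907522  0.25972381] [ 1.79921646e+02 -3.65824233e-02  9.00857484e+01]
```

View pics/t10.png

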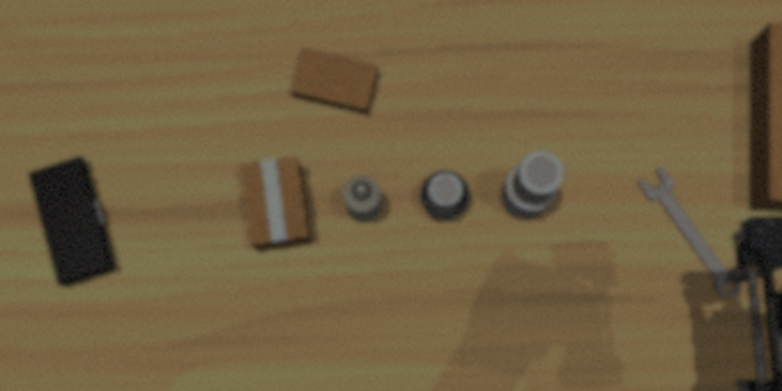

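View pics/t10c.png

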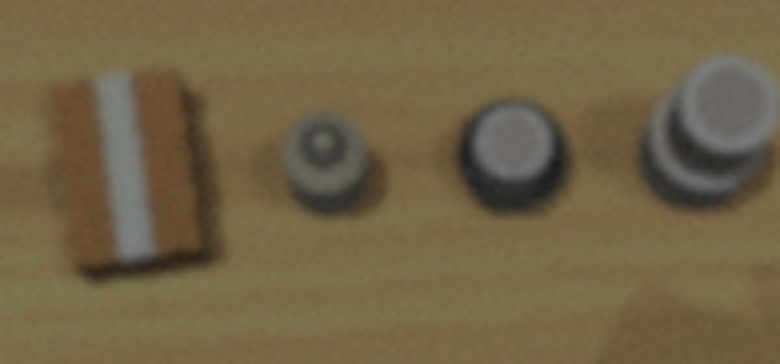

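View pics/s10.png

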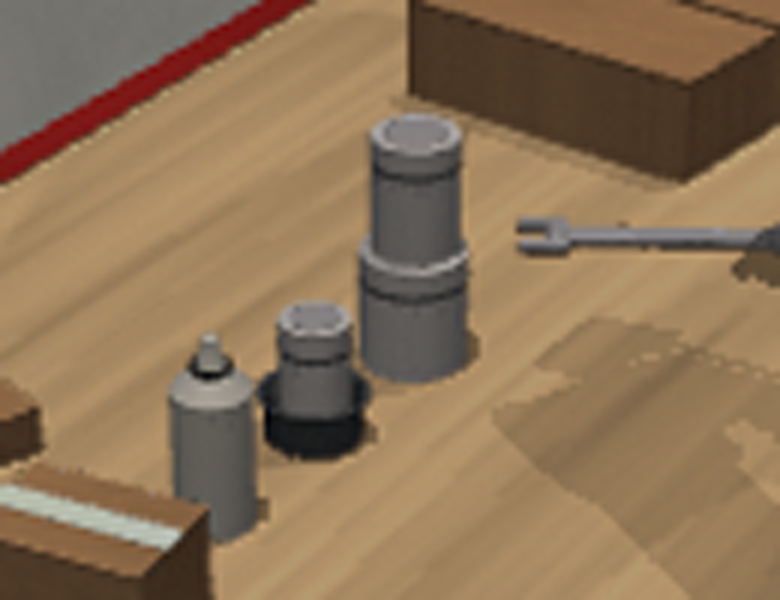

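```bash
python3 - <<'E'
from plant import *
from h import *
T=camera_params("top");S=camera_params("side")
for k,u,v,z in [("oiltip",322,143,.11),("oilbody",326,153,.08),("slim",511,139,.074),("mid",729,105,.14)]:
    print(k,px2w(T,(195+(u+.5)/5.2-.5,155+(v+.5)/5.2-.5),z).round(4))
for k,u,v,z in [("oiltip",208,338,.11),("slim",316,319,.074),("mid",416,134,.14)]:
    print(k,px2w(S,(220+(u+.5)/6-.5,110+(v+.5)/6-.5),z).round(4))
E
```

```text
oiltip [0.6013 0.0101 0.11  ]
oilbody [0.6023 0.009  0.08  ]
slim [ 0.6083 -0.088   0.074 ]
mid [ 0.6085 -0.1921  0.14  ]
oiltip [0.6055 0.0102 0.11  ]
slim [ 0.6082 -0.0901  0.074 ]
mid [ 0.6116 -0.1931  0.14  ]
```

```bash
python3 - <<'E'
from plant import *
print(close_job())
E
```

```text
the job is handed in; nothing more can be done
None
```

I did the job in the order asked and handed it in at about 29 s.

- **Slim tin:** it stands on the socket's floor. It went in with no side force, and its final height matched the 4 mm floor.
- **Oil bottle:** it stands at about (0.604, 0.010). I worked out the midway point between socket and carton as (0.605, 0.0115), so it is within about 2 mm along the row.
- **Widest tin:** it stands in line on the socket's other side at about (0.611, -0.192), about 10 cm from the socket centre to centre.
- **Remaining tin:** it stands on top of the widest tin, centred to about 1–2 mm.

In the last top and side pictures all four are upright and let go, with the gripper well clear. The case, wrench and packet look unmoved by eye; I did not measure them.

The camera estimates differed by 2–6 mm here and there: the bottle's start position by 6 mm, and the bottle's and stacked tin's final x by 3–4 mm. I relied mainly on close wrist-camera views and the measured gripper position. No check failed.

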